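Click the bead-filling wheel round to the empty cup

TASK

The eight-cup wheel of the bead filling station has one empty cup. Push the wheel's rim tabs with a fingertip, gently, to advance the wheel counter-clockwise (seen from above), one click at a time, letting it settle in each, until the empty cup rests in its click position right under the hopper spout, without running it past. Grip and lift nothing, and leave the jars, glue bottle, spool and tweezers standing around it where they are.

Things in the scene. Friction and masses are not known exactly. Their poses are not given: they have to be found in the camera images.
- wheel (a joint): turn of the wheel, rad, growing counter-clockwise seen from above, not wrapped; 0 = empty cup exactly under the spout. Starts at about -1.57, -2.36 or -3.14 (2, 3 or 4 clicks to go; settled within 1 s; very rarely poised half-way between two clicks). A spring detent holds it every 0.785 rad; about 4.5 N at a tab moves it. Past half a click it springs on into the next click, short of that it falls back.
- wheel_center (a point): on the wheel's vertical axis, 45 mm above the table (mid-height of the tabs). The wheel is an aluminium disc of radius 70 mm, underside 38 mm above the table, with eight white cups 34 mm across, centres 52 mm from the axis, rims 62 mm above the table. Below it is a round base of radius 64 mm.
- tab (a point): one of the wheel's eight flat upright tabs, the next one counter-clockwise (22.5 degrees) from the empty cup; point 90 mm from the axis, mid-height. Tabs stand out radially from the disc's edge between the cups, 45 degrees apart, to 105 mm from the axis, 7 mm thick, 38 to 52 mm above the table. Under them it is free down to the table, but for the station's 16 mm high foot on the hopper side.
- empty_cup (a point): centre of the mouth of the wheel's one cup without beads, 62 mm above the table, 52 mm from the wheel's axis; it goes round with the wheel.
- spout (a point): lower end of the clear hopper's spout, 85 mm above the table, 54 mm from the wheel's axis, fixed. From the axis it lies roughly away from the robot. The hopper (52 mm across, top 170 mm up) hangs on a 16 mm steel post, 185 mm tall, that stands 135 mm from the axis in the same direction. The side opposite the spout is free for pushing.
- jar_a_mid (a point): open white plastic jar of beads, 58 mm across, 22 mm tall, loose on the table; point at its centre, 11 mm up. A bystander: leave it alone.
- jar_b_mid (a point): open white plastic jar of beads, 58 mm across, 22 mm tall, loose on the table; point at its centre, 11 mm up. A bystander: leave it alone.
- jar_c_mid (a point): open white plastic jar of beads, 58 mm across, 22 mm tall, loose on the table; point at its centre, 11 mm up. A bystander: leave it alone.
- glue_mid (a point): small capped glue bottle, 32 mm across, 75 mm tall, standing; point half-way up. A bystander: leave it alone.
- spool_mid (a point): wooden spool, 40 mm across, 34 mm tall, standing; point half-way up. A bystander: leave it alone.
- tweezers_mid (a point): steel tweezers lying flat, 120 mm long, 9 mm high; point at the middle. A bystander: leave them alone.

How it is judged (in metres and radians):
On the way:
1. the wheel settles in the last click before the spout (value of joint wheel between -0.905398 and -0.665398 rad and velocity of joint wheel between -0.1 and 0.1 rad/s), for 0.2 s.
At the end, for the whole second after the job is handed in: The wheel rests with the empty cup under the spout (wheel angle within 0.1 rad of 0), and every bystander is within 15 mm of where it stood (value of joint wheel between -0.1 and 0.1 rad and velocity of joint wheel between -0.05 and 0.05 rad/s and distance of each of jar_a_mid, jar_b_mid, jar_c_mid, glue_mid, spool_mid, tweezers_mid from where it was at the start of the episode below 0.015 m); the robot touches nothing.
It fails at once if the wheel is run past the spout by half a click or more (value of joint wheel above 0.4 rad).
It fails at once if the wheel is turned backwards (clockwise) beyond its farthest start (value of joint wheel below -3.691 rad).
It fails at once if the wheel is pushed with more than 25 N (contact force between the fingers and wheel above 25 N).
It fails at once if a bystander is lifted, knocked over or pushed away by more than 15 mm (distance of any of jar_a_mid, jar_b_mid, jar_c_mid, glue_mid, spool_mid, tweezers_mid from where it was at the start of the episode above 0.015 m).
It also fails if it takes over 64 s, if anything falls off the work surface, if the arm or the gripper's body presses on something with over 40 N, if the wrist force passes 120 N, or if a joint passes its speed limit or range.

ROBOT

A 7-joint arm with a two-finger parallel gripper is mounted at the origin on the work surface. World frame = base frame: x ahead of the robot, y to its left, z up, the work surface at z = 0. Lengths are in m, angles in degrees, forces in N, time in s.
With the tool pointing down it reaches from about 0.4 to 0.875 m from the base axis. Payload 6.5 kg.
Tool frame: the origin (TCP) lies midway between the tips of the shut fingers; the grasp point (between the pads) lies 19 mm behind it; x points along the fingers, y is the direction in which the jaws open and shut, and the axes are right-handed (so a half turn about x gives the same grasp; the last joint's range is limited). The gripper opens to 85 mm and grips with 20 to 120 N. Pads are 22 mm wide; open, the fingers measure 114 mm over their backs; the gripper's body (76 mm by 85 mm) begins 54 mm behind the grasp point. The pads swing forward as they close: fully open they stand 13 mm farther back than shut.
Start: joints at [66.165, 30.733, -0.252, 88.115, 0.149, 61.152, -4.079], TCP at [0.223, -0.611, 0.196] pointing down, gripper open.
Joint ranges: [-154.64, 154.64], [-21.42, 123.67], [-72.66, 72.17], [13.99, 137.28], [-74.86, 254.86], [10.95, 109.41], [-158.01, 158.01]. Speed limits (degrees/s): [136.94, 136.94, 180, 180, 180, 180, 180].

INTERFACE

Orientations are given as a 3x3 rotation matrix whose columns are the frame's x, y, z axes.
In Python, from bench import observe, snapshot, camera_model, hand_in gives the robot as it stands.
- The arm moves only by the tool apply_moves, never from a script. Its argument "series" is a list of rows, each an object with "rotation": the turn, a rotation vector about the tool's x, y, z in units of 6 degrees (1.0 is 6 degrees), a list of three; "linear": the shift along the tool's x, y, z in units of 30 mm (1.0 is 30 mm), a list of three; "grip": the opening, from 0 (shut) to 1 (fully open). In form: [{"rotation": [rx, ry, rz], "linear": [dx, dy, dz], "grip": grip}, ...]. A call has 1 to 12 rows; each row shifts and turns the commanded pose from where the row before left it, along the tool's axes as they then stand; what a row does not reach is not made up. A row lasts 1/12 s, in which the tool goes at most 41.7 mm and 7.16 degrees, less where a joint would pass 70% of its speed; a pose out of reach is approached as far as the arm can. A call is refused whole if a number of a shift passes 1 or a number of a turn 1, either way. A call with a gripper value outside its range is refused whole. The fingers move at their own pace and stop on an object; "squeeze" is the grip in N (left out, the last holds). Time passes only in rows, so rows that do not move let the fingers close. It gives the time, the measured TCP pose, the force and the opening at its end, in the units of the state.
- observe(): the state, without advancing time (a new reading comes with each control period).
- snapshot(name): name is "scene" or "side" or "wrist"; returns the picture (400x640x3 uint8, red, green, blue); there is no depth.
- camera_model(name): a dict with "vertical_fov" (degrees; the focal length in pixels is half the picture's height over the tangent of half this angle, whatever the lens; pixels are square), "cx", "cy" (the principal point, pixels), "R" (3x3) and "t" (3): a world point X has camera coordinates R X + t. Camera axes: x right, y down, z forward; pixel columns grow to the right and rows downward; lengths in m; the calibration is good to about 2 mm. A picture is of the moment at which its call begins: read the wrist's pose just before it. camera_model takes no time and is no camera call; for the wrist camera it gives the pose at the moment of the call.
- hand_in(): hands the job in, once; it reports no verdict.
The state is a dict: "time": time; "joints": joint angles; "dq": joint speeds; "tau": joint torques, N m; "eef_pos": TCP position; "tool_rot": TCP orientation; "contact_force": force on the tool from outside, world axes, zero at the start; "moment": the same for the moment, N m; "finger_gap": finger opening in m.
Only numpy, scipy, OpenCV 4.12 (cv2) and the standard library are available. Lean on these libraries where they do the work, as an engineer would, in place of code of your own. Each camera call takes 0.05 s, during which the arm holds its last target.

## Working session

There is one attempt and no reset: what is moved stays moved. The work goes in short steps, Python scripts to look and compute and a tool call to move; the robot and the scene stay as the last step left them, time stands still between calls to the robot, and variables do not carry over. Pictures are saved under pics/ and viewed, and the job is handed in when it is done.

Besides the shell and the picture viewer there is one more tool, called after "Emit:" as name(argument=value, ...), one argument or row to a line, values as JSON. apply_moves: Moves the arm, as the interface text tells. Its arguments: {"type":"object","properties":{"series":{"type":"array","items":{"type":"object","properties":{"rotation":{"type":"array","items":{"type":"number"}},"linear":{"type":"array","items":{"type":"number"}},"grip":{"type":"number"}}}},"squeeze":{"type":"number"}},"required":["series"]}

```bash
mkdir -p pics; ls
python3 - <<'E'
from bench import observe,snapshot,camera_model
import cv2
s=observe();print(s)
for n in ["scene","side","wrist"]:
    m=camera_model(n);print(n,m)
    cv2.imwrite(f"pics/{n}0.png",snapshot(n)[:,:,::-1])
E
```

```text
pics
{'time': 0.0, 'joints': array([66.16424358, 30.77813497, -0.25704211, 88.17155821,  0.14936576,
       61.15039354, -4.07994852]), 'dq': array([ 0.0273527 , -0.01960359,  0.01442668,  0.03830863,  0.04031703,
        0.01907315,  0.03590896]), 'tau': array([ 3.70851412e-04, -5.83417797e+01,  1.04851864e+00, -2.59102589e+01,
        1.22498826e-02,  9.56156873e-03, -3.66498580e-05]), 'eef_pos': array([ 0.22253549, -0.60997931,  0.19519961]), 'tool_rot': array([[-6.98470598e-04,  3.42822173e-01, -9.39400059e-01],
       [ 1.59477000e-03, -9.39398711e-01, -3.42822867e-01],
       [-9.99998484e-01, -1.73757872e-03,  1.09419865e-04]]), 'contact_force': array([-0.09168833, -0.74935344,  0.32321418]), 'moment': array([ 0.03225015, -0.01887066,  0.03102082]), 'finger_gap': 0.08556844483795881}
scene {'vertical_fov': 50.949410179097896, 'cx': 318.9798215718062, 'cy': 194.4239082464309, 'R': array([[-0.40618818,  0.91377261,  0.00554749],
       [ 0.67452874,  0.30392449, -0.67278591],
       [-0.61645936, -0.26953574, -0.73981643]]), 't': array([ 0.22128045, -0.31950283,  1.4681193 ])}
side {'vertical_fov': 55.30486578795157, 'cx': 322.4510994346496, 'cy': 200.97467206098318, 'R': array([[ 0.99280504, -0.11970116, -0.0031283 ],
       [-0.08563036, -0.69147447, -0.71730781],
       [ 0.08369944,  0.71241469, -0.69674939]]), 't': array([-0.54882972,  0.12196571,  0.97663418])}
wrist {'vertical_fov': 62.139400706663665, 'cx': 313.0111654506426, 'cy': 196.24781323266296, 'R': array([[ 3.43130403e-01, -9.39287601e-01, -5.74451052e-04],
       [-9.02530182e-01, -3.29871872e-01,  2.76810078e-01],
       [-2.60193769e-01, -9.44634943e-02, -9.60924477e-01]]), 't': array([-0.64854221, -0.03632491,  0.37871736])}
```

View pics/scene0.png

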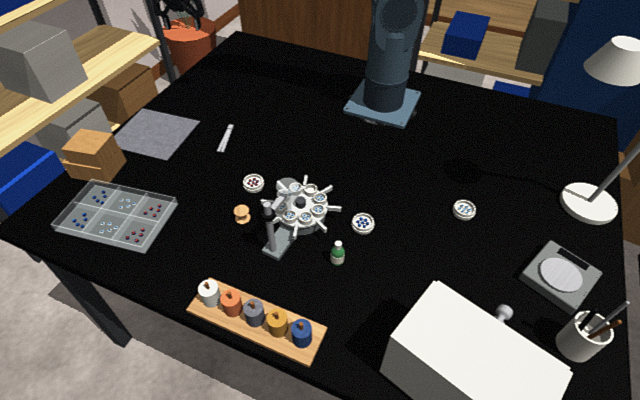

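View pics/side0.png

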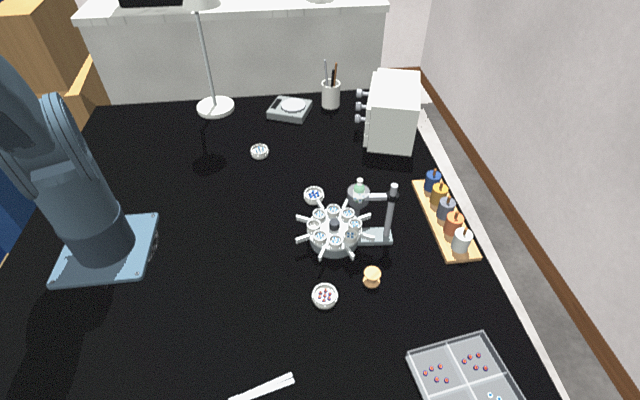

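View pics/wrist0.png

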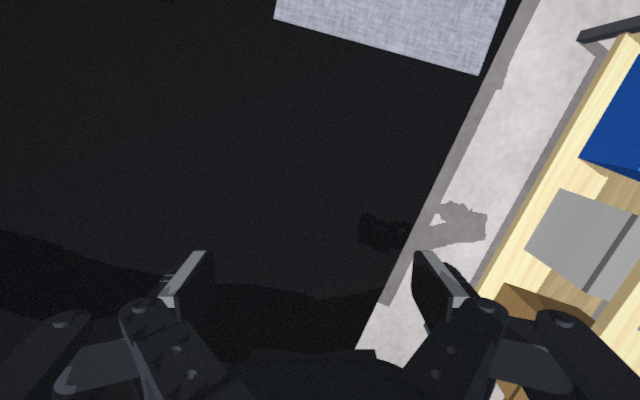

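Run:
```python
import cv2
a=cv2.imread("pics/scene0.png")[150:275,220:385];cv2.imwrite("pics/sc_z.png",cv2.resize(a,None,fx=4.8,fy=4.8,interpolation=cv2.INTER_CUBIC))
a=cv2.imread("pics/side0.png")[170:275,280:410];cv2.imwrite("pics/si_z.png",cv2.resize(a,None,fx=5.6,fy=5.6,interpolation=cv2.INTER_CUBIC))
```

```text
(no output)
```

View pics/sc_z.png

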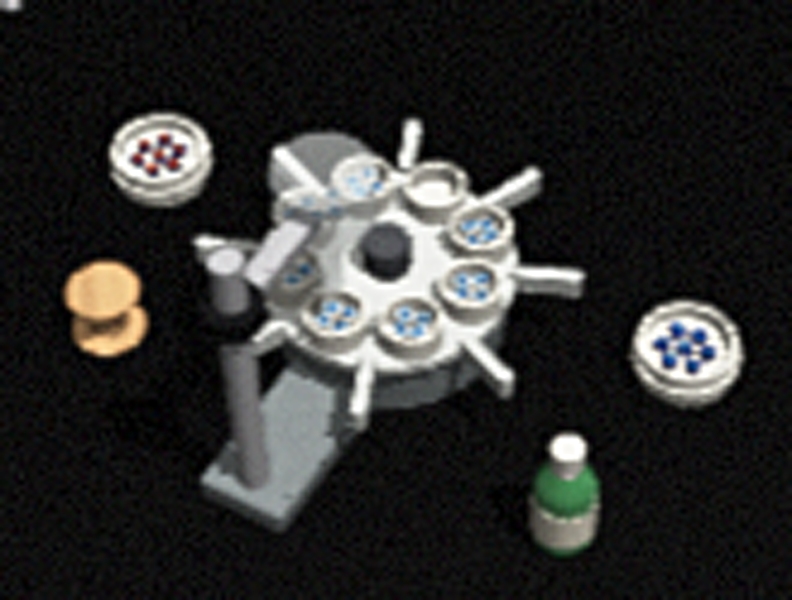

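View pics/si_z.png

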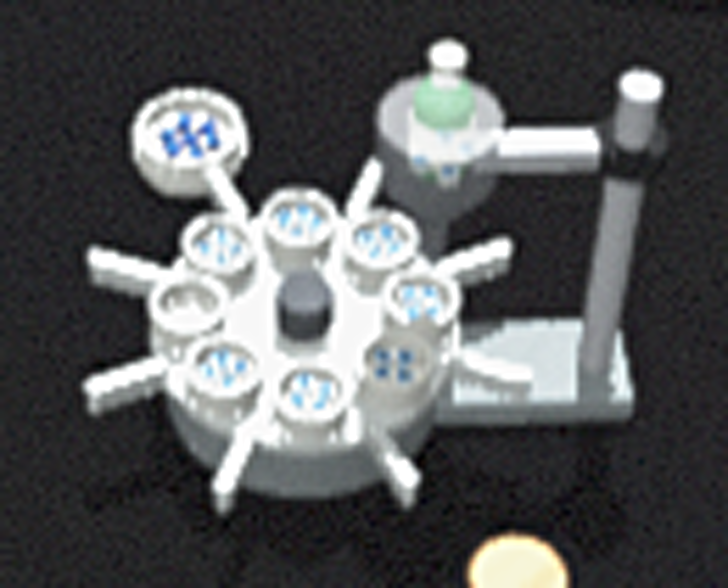

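```bash
cat > h.py <<'E'
import numpy as np
from bench import camera_model
def ray(n,u,v,z,m=None):
    m=m or camera_model(n); f=200/np.tan(np.radians(m['vertical_fov']/2))
    d=m['R'].T@np.array([(u-m['cx'])/f,(v-m['cy'])/f,1]);c=-m['R'].T@m['t']
    return c+d*(z-c[2])/d[2]
E
python3 - <<'E'
from h import *
np.set_printoptions(precision=4,suppress=True)
si=[(188,303),(223,367),(310,390),(395,362),(421,297),(380,238),(299,218),(219,244)]
sc=[(436,187),(361,178),(317,207),(295,270),(333,313),(409,320),(472,284),(480,228)]
for n,L,s,o in (("side",si,5.6,(280,170)),("scene",sc,4.8,(220,150))):
    P=np.array([ray(n,o[0]+u/s,o[1]+v/s,.062) for u,v in L]);c=P.mean(0)
    d=P-c;print(n,c,np.hypot(d[:,0],d[:,1]),np.degrees(np.arctan2(d[:,1],d[:,0])))
# others
z=lambda u,v,h:ray("side",280+u/5.6,170+v/5.6,h)
print("post base",z(597,395,0.016),"top",z(640,85,.185),'hopper top',z(443,130,.17))
print("jar right",z(189,140,.022),"jar left",ray("side",324,293,.022),"spool",ray("side",372,271,.034), "jar far",ray("side",259,149,.022),"glue",ray("scene",220+567/4.8,150+440/4.8,.075),"tweez",ray("side",263,388,.005))
z=lambda u,v,h:ray("scene",220+u/4.8,150+v/4.8,h)
print("jar", z(686,345,.022),z(160,153,.022),"post",z(226,258,.185),"hop",z(320,168,.17))
E
```

```text
side [ 0.5779 -0.0415  0.062 ] [0.0518 0.0529 0.0517 0.0527 0.0521 0.0526 0.0518 0.0519] [ 174.5122 -139.8407  -95.4684  -50.0078   -4.6044   40.591    84.577
  130.5269]
scene [ 0.5787 -0.0362  0.062 ] [0.0507 0.0532 0.0488 0.0513 0.053  0.0516 0.0516 0.0511] [ 174.3207 -138.1757 -102.2661  -47.4997   -6.8231   37.8093   84.3238
  129.8369]
post base [ 0.7086 -0.0737  0.016 ] top [ 0.7122 -0.0516  0.185 ] hopper top [ 0.6315 -0.0525  0.17  ]
jar right [0.5413 0.1111 0.022 ] jar left [ 0.531  -0.2106  0.022 ] spool [ 0.6475 -0.1735  0.034 ] jar far [0.387  0.3505 0.022 ] glue [0.6653 0.1018 0.075 ] tweez [ 0.3916 -0.3921  0.005 ]
jar [0.5448 0.1239 0.022 ] [ 0.536  -0.2054  0.022 ] post [ 0.7106 -0.0501  0.185 ] hop [ 0.6309 -0.044   0.17  ]
```

Emit:
apply_moves(
  series=[
    {"rotation":[0.84,0,0],"linear":[0,0,0],"grip":0},
    {"rotation":[0.84,0,0],"linear":[0,0,0],"grip":0},
    {"rotation":[0.83,0,0],"linear":[0,0,0],"grip":0},
    {"rotation":[0.83,0,0],"linear":[0,0,0],"grip":0},
    {"rotation":[0,0,0],"linear":[0,-0.5,-0.4],"grip":0},
    {"rotation":[0,0,0],"linear":[0,-0.9,-0.4],"grip":0},
  ],
  squeeze=40,
)

```text
time: 0.65
eef_pos: [0.2453, -0.5704, 0.1956]
tool_rot: [[-0.001, -0.004, -1.0], [-0.002, -1.0, 0.004], [-1.0, 0.002, 0.001]]
contact_force: [0.0, -0.5, -0.1]
finger_gap: 0.0121
```

Emit:
apply_moves(
  series=[
    {"rotation":[0,0,0],"linear":[0,-0.87,-0.31],"grip":0},
    {"rotation":[0,0,0],"linear":[0,-0.87,-0.31],"grip":0},
    {"rotation":[0,0,0],"linear":[0,-0.87,-0.31],"grip":0},
    {"rotation":[0,0,0],"linear":[0,-0.87,-0.31],"grip":0},
    {"rotation":[0,0,0],"linear":[0,-0.87,-0.31],"grip":0},
    {"rotation":[0,0,0],"linear":[0,-0.87,-0.31],"grip":0},
    {"rotation":[0,0,0],"linear":[0,-0.87,-0.31],"grip":0},
    {"rotation":[0,0,0],"linear":[0,-0.87,-0.31],"grip":0},
    {"rotation":[0,0,0],"linear":[0,-0.87,-0.31],"grip":0},
    {"rotation":[0,0,0],"linear":[0,-0.87,-0.31],"grip":0},
    {"rotation":[0,0,0],"linear":[0,-0.87,-0.31],"grip":0},
    {"rotation":[0,0,0],"linear":[0,-0.87,-0.31],"grip":0},
  ],
)

```text
time: 1.65
eef_pos: [0.3584, -0.254, 0.196]
tool_rot: [[-0.0, 0.0, -1.0], [-0.0, -1.0, -0.0], [-1.0, 0.0, 0.0]]
contact_force: [1.1, -0.4, -1.0]
finger_gap: 0.0002
```

Emit:
apply_moves(
  series=[
    {"rotation":[0,0,0],"linear":[0,-0.87,-0.31],"grip":0},
    {"rotation":[0,0,0],"linear":[0,-0.87,-0.31],"grip":0},
    {"rotation":[0,0,0],"linear":[0,-0.87,-0.31],"grip":0},
    {"rotation":[0,0,0],"linear":[0,-0.87,-0.31],"grip":0},
    {"rotation":[0,0,0],"linear":[0,-0.87,-0.31],"grip":0},
    {"rotation":[0,0,0],"linear":[0,-0.87,-0.31],"grip":0},
    {"rotation":[0,0,0],"linear":[0,-0.87,-0.31],"grip":0},
    {"rotation":[0,0,0],"linear":[0,-0.87,-0.31],"grip":0},
    {"rotation":[0,0,0],"linear":[0,-0.87,-0.31],"grip":0},
    {"rotation":[0,0,0],"linear":[0,-0.87,-0.31],"grip":0},
    {"rotation":[0,0,0],"linear":[0,-0.8,-0.31],"grip":0},
    {"rotation":[0,0,0],"linear":[0,-0.4,-0.2],"grip":0},
  ],
)

```text
time: 2.65
eef_pos: [0.4671, 0.0451, 0.1961]
tool_rot: [[0.0, 0.003, -1.0], [0.001, -1.0, -0.003], [-1.0, -0.001, -0.0]]
contact_force: [-0.1, 0.5, 0.3]
finger_gap: -0.0
```

Run:
```python
from bench import observe,snapshot,camera_model
import cv2
print(observe()['eef_pos'])
cv2.imwrite("pics/w1.png",snapshot("wrist")[:,:,::-1])
a=snapshot("side")[120:320,200:450,::-1];cv2.imwrite("pics/s1.png",cv2.resize(a,None,fx=3,fy=3,interpolation=cv2.INTER_CUBIC))
```

```text
[0.46712453 0.04511618 0.19613669]
```

View pics/w1.png

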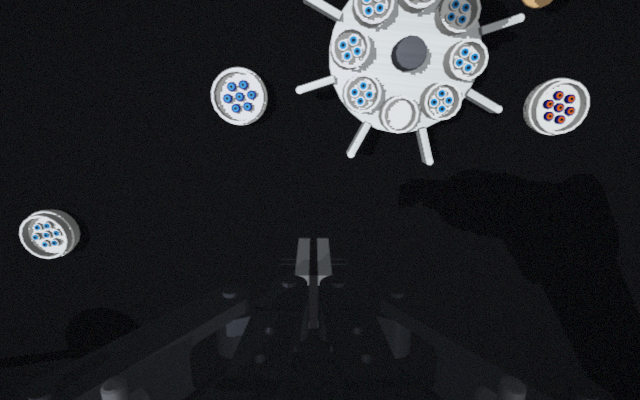

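View pics/s1.png

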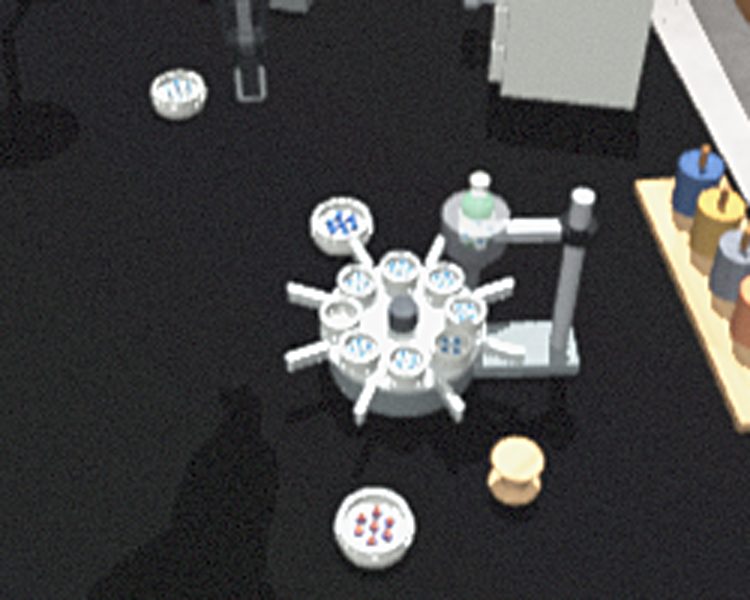

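Run:
```python
from h import *
np.set_printoptions(precision=4,suppress=True)
P=np.array([ray("wrist",u,v,.062) for u,v in [(400,115),(361,95),(351,48),(459,12),(467,60),(442,101)]])[:,:2]
A=np.c_[2*P,np.ones(len(P))];s=np.linalg.lstsq(A,(P**2).sum(1),rcond=None)[0];c=s[:2]
d=P-c;print(c,np.hypot(*d.T),np.degrees(np.arctan2(d[:,1],d[:,0])))
for n,(u,v) in {"tabL":(350,155),"tabR":(430,163),"tabLL":(297,90)}.items():print(n,ray("wrist",u,v,.052))
print(ray("wrist",297,240,.196),ray("wrist",330,240,.196))
for n,(u,v) in {"jB":(239,95),"jR":(557,106),"jfar":(48,231)}.items():print(n,ray("wrist",u,v,.022))
```

```text
[ 0.5763 -0.0379] [0.0514 0.0525 0.0508 0.0519 0.0516 0.0511] [ 175.9076  130.2026   84.2792  -49.7793  -94.6183 -139.268 ]
tabL [0.4865 0.0091 0.052 ]
tabR [ 0.479  -0.0698  0.052 ]
tabLL [0.5467 0.0603 0.052 ]
[0.4593 0.0543 0.196 ] [0.4594 0.0351 0.196 ]
jB [0.5425 0.1206 0.022 ]
jR [ 0.5332 -0.2045  0.022 ]
jfar [0.3932 0.3466 0.022 ]
```

Emit:
apply_moves(
  series=[
    {"rotation":[0,0,0],"linear":[0.5,0,-0.3],"grip":0},
    {"rotation":[0,0,0],"linear":[0.9,0,-0.3],"grip":0},
    {"rotation":[0,0,0],"linear":[0.9,0,0],"grip":0},
    {"rotation":[0,0,0],"linear":[0.9,0,0],"grip":0},
    {"rotation":[0,0,0],"linear":[0.9,0,0],"grip":0},
    {"rotation":[0,0,0],"linear":[0.7,0,0],"grip":0},
    {"rotation":[0,0,0],"linear":[0.45,0,0],"grip":0},
    {"rotation":[0,0,0],"linear":[0,0,0],"grip":0},
    {"rotation":[0,0,0],"linear":[0,0,0],"grip":0},
  ],
)

```text
time: 3.5
eef_pos: [0.4838, 0.0405, 0.0383]
tool_rot: [[-0.002, -0.001, -1.0], [-0.001, -1.0, 0.001], [-1.0, 0.001, 0.002]]
contact_force: [0.1, -0.2, 0.1]
finger_gap: -0.0
```

Emit:
apply_moves(
  series=[
    {"rotation":[0,0,0],"linear":[0,0.2,0],"grip":0},
    {"rotation":[0,0,0],"linear":[0,0.2,0],"grip":0},
    {"rotation":[0,0,0],"linear":[0,0.13,0],"grip":0},
    {"rotation":[0,0,0],"linear":[0,0.13,0],"grip":0},
    {"rotation":[0,0,0],"linear":[0,0.13,0],"grip":0},
    {"rotation":[0,0,0],"linear":[0,0.13,0],"grip":0},
    {"rotation":[0,0,0],"linear":[0,0.13,0],"grip":0},
    {"rotation":[0,0,0],"linear":[0,0.13,0],"grip":0},
    {"rotation":[0,0,0],"linear":[0,0.13,0],"grip":0},
    {"rotation":[0,0,0],"linear":[0,0.13,0],"grip":0},
    {"rotation":[0,0,0],"linear":[0,0,0],"grip":0},
  ],
)

```text
time: 4.42
eef_pos: [0.4845, -0.0027, 0.0385]
tool_rot: [[-0.0, -0.001, -1.0], [-0.001, -1.0, 0.001], [-1.0, 0.001, 0.0]]
contact_force: [-0.7, 0.0, -0.0]
finger_gap: -0.0
```

Run:
```python
from bench import observe,snapshot,camera_model
import cv2
print(observe()['eef_pos'])
cv2.imwrite("pics/w2.png",snapshot("wrist")[:,:,::-1])
```

```text
[ 0.48451577 -0.00268567  0.03849659]
```

View pics/w2.png

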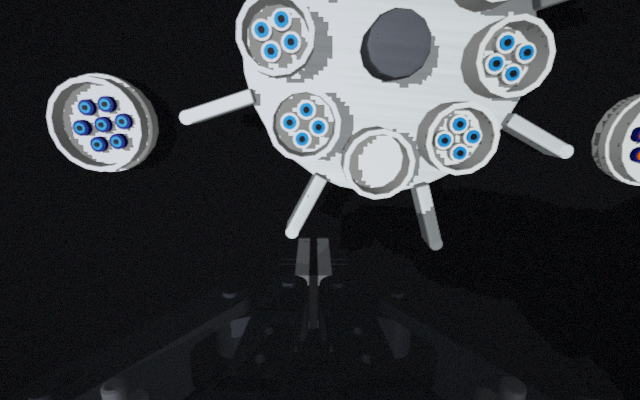

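Run:
```python
from h import *
from bench import observe
np.set_printoptions(precision=4,suppress=True)
m=camera_model("wrist");f=200/np.tan(np.radians(m['vertical_fov']/2))
def pr(X):
    p=m['R']@np.array(X)+m['t'];return p[:2]/p[2]*f+[m['cx'],m['cy']]
t=observe()['eef_pos'];print(t,pr(t),pr(t+[0,0,.02]),pr(t+[.011,0,0]),pr(t+[-.011,0,0]),pr(t+[0,.01,0]))
for p in [(292,235),(435,245),(378,163)]: print(ray("wrist",*p,.052 if p[0]!=378 else .062))
print('cam',-m['R'].T@m['t'])
```

```text
[ 0.4845 -0.0021  0.0385] [314.1578 227.4387] [314.3241 241.6391] [314.1698 209.2476] [314.1462 245.0587] [296.7525 227.4504]
[0.4855 0.0098 0.052 ]
[ 0.4796 -0.0673  0.052 ]
[ 0.5263 -0.0321  0.062 ]
cam [ 0.5545 -0.0013  0.2168]
```

Run:
```python
import cv2,numpy as np
a=cv2.imread("pics/w2.png")[190:330,230:400]
a=(255*(a/255.)**0.4).astype(np.uint8)
cv2.imwrite("pics/w2z.png",cv2.resize(a,None,fx=4,fy=4,interpolation=cv2.INTER_CUBIC))
from bench import snapshot
a=snapshot("side")[150:290,230:420,::-1];a=(255*(a/255.)**0.5).astype(np.uint8);cv2.imwrite("pics/s2.png",cv2.resize(a,None,fx=4,fy=4,interpolation=cv2.INTER_CUBIC))
```

```text
(no output)
```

View pics/w2z.png

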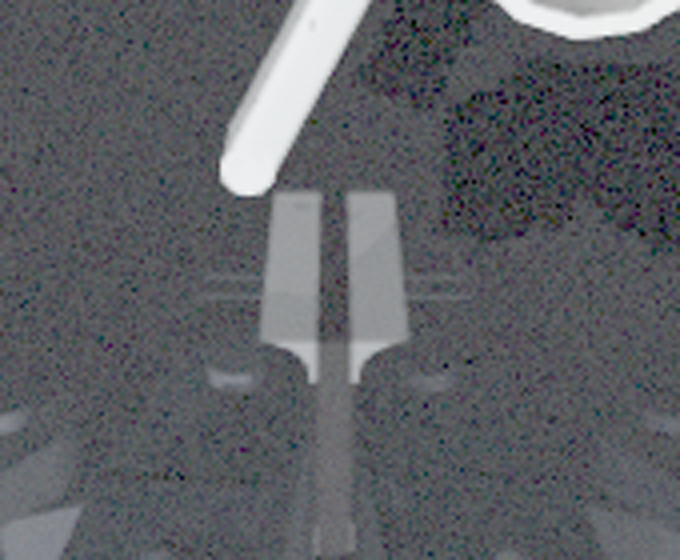

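View pics/s2.png

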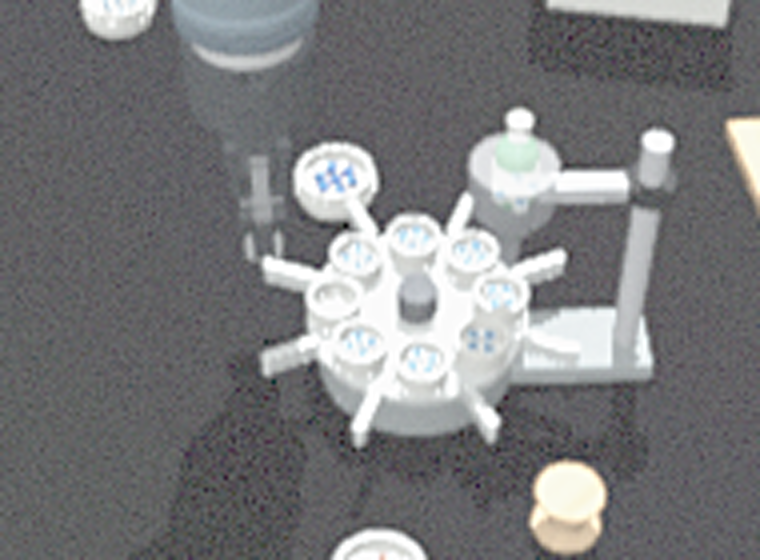

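Run:
```python
from h import *
np.set_printoptions(precision=4,suppress=True)
m=camera_model("side");f=200/np.tan(np.radians(m['vertical_fov']/2))
def pr(X):
    p=m['R']@np.array(X)+m['t'];p=p[:2]/p[2]*f+[m['cx'],m['cy']];return (p-[230,150])*4
t=np.array([.4845,-.0027,.0385])
for d in [(0,0,0),(.011,.0,0),(-.011,0,0),(0,0,.02),(0,0,.04)]:print(d,pr(t+d))
for z in (.0385,.05,.06): print([ray("side",230+u/4,150+v/4,z) for u,v in [(251,258),(279,255)]])
```

```text
(0, 0, 0) [265.3618 288.4384]
(0.011, 0.0, 0) [282.3129 286.9061]
(-0.011, 0, 0) [248.3791 289.9736]
(0, 0, 0.02) [263.7703 267.1697]
(0, 0, 0.04) [262.1326 245.2839]
[array([0.477 , 0.0257, 0.0385]), array([0.4956, 0.0262, 0.0385])]
[array([0.477 , 0.0146, 0.05  ]), array([0.4952, 0.0151, 0.05  ])]
[array([0.4769, 0.005 , 0.06  ]), array([0.4949, 0.0054, 0.06  ])]
```

Run:
```python
import cv2,numpy as np
from bench import snapshot
a=np.mean([snapshot("wrist")[150:330,210:420,::-1].astype(float) for _ in range(8)],0)
a=np.clip(255*(a/255.)**0.35*1.3-80,0,255).astype(np.uint8)
cv2.imwrite("pics/w3z.png",cv2.resize(a,None,fx=3.3,fy=3.3,interpolation=cv2.INTER_CUBIC))
```

```text
(no output)
```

View pics/w3z.png

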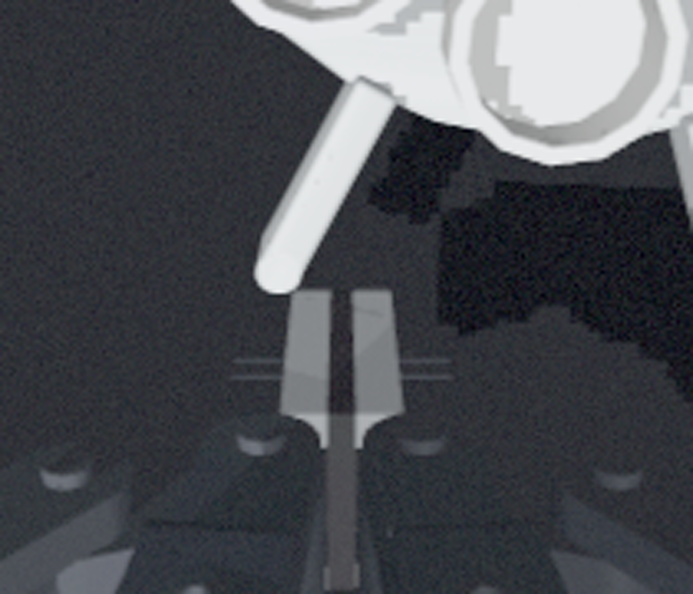

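Emit:
apply_moves(
  series=[
    {"rotation":[0,0,0],"linear":[0,-0.4,0],"grip":0},
    {"rotation":[0,0,0],"linear":[0,-0.5,0],"grip":0},
    {"rotation":[0,0,0],"linear":[0,-0.5,0],"grip":0},
    {"rotation":[0,0,0],"linear":[0,0,0],"grip":0},
    {"rotation":[0,0,0],"linear":[0.3,0,0],"grip":0},
    {"rotation":[0,0,0],"linear":[0.3,0,0],"grip":0},
    {"rotation":[0,0,0],"linear":[0.2,0,0],"grip":0},
    {"rotation":[0,0,0],"linear":[0,0,0],"grip":0},
  ],
)

```text
time: 5.58
eef_pos: [0.4831, 0.0394, 0.0128]
tool_rot: [[-0.003, -0.001, -1.0], [-0.001, -1.0, 0.001], [-1.0, 0.001, 0.003]]
contact_force: [1.0, -0.1, 0.3]
finger_gap: -0.0002
```

Run:
```python
import cv2,numpy as np
from bench import snapshot,observe
print(observe()['eef_pos'])
a=np.mean([snapshot("wrist")[:,:,::-1].astype(float) for _ in range(3)],0)
a=np.clip(255*(a/255.)**0.4,0,255).astype(np.uint8)
cv2.imwrite("pics/w4.png",a)
a=np.mean([snapshot("side")[150:290,230:420,::-1] for _ in range(3)],0);a=(255*(a/255.)**0.4).astype(np.uint8);cv2.imwrite("pics/s4.png",cv2.resize(a,None,fx=4,fy=4,interpolation=cv2.INTER_CUBIC))
```

```text
[0.48311907 0.03935901 0.01277596]
```

View pics/w4.png

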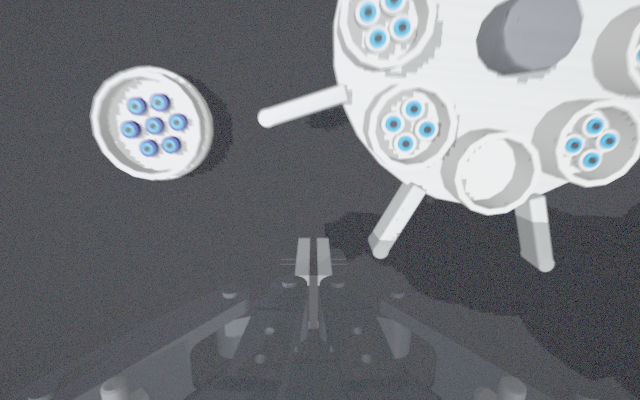

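View pics/s4.png

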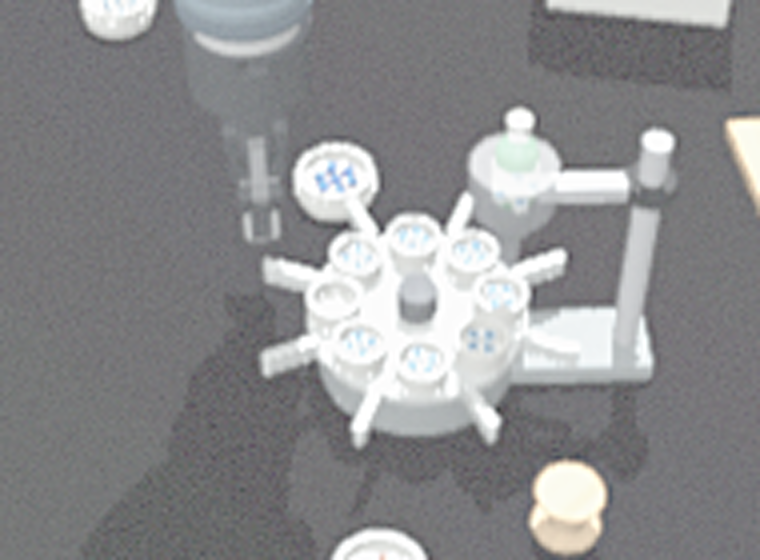

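Emit:
apply_moves(
  series=[
    {"rotation":[0,0,0],"linear":[0,0.2,0],"grip":0},
    {"rotation":[0,0,0],"linear":[0,0.13,0],"grip":0},
    {"rotation":[0,0,0],"linear":[0,0.13,0],"grip":0},
    {"rotation":[0,0,0],"linear":[0,0.13,0],"grip":0},
    {"rotation":[0,0,0],"linear":[0,0.13,0],"grip":0},
    {"rotation":[0,0,0],"linear":[0,0.13,0],"grip":0},
    {"rotation":[0,0,0],"linear":[0,0,0],"grip":0},
  ],
)

```text
time: 6.47
eef_pos: [0.4839, 0.0145, 0.0144]
tool_rot: [[-0.001, -0.0, -1.0], [0.0, -1.0, 0.0], [-1.0, -0.0, 0.001]]
contact_force: [-1.1, 1.6, 0.7]
finger_gap: -0.0001
```

```bash
cat > look.py <<'E'
import cv2,numpy as np,sys
from bench import snapshot,observe
s=observe();print(s['eef_pos'],s['contact_force'])
a=snapshot("wrist")[:,:,::-1]
a=np.clip(255*(a/255.)**0.5,0,255).astype(np.uint8)
cv2.imwrite(f"pics/{sys.argv[1]}.png",a)
E
python3 look.py w5
```

```text
[0.48387565 0.01450288 0.01442177] [-1.13258869  1.57646544  0.68811799]
```

View pics/w5.png

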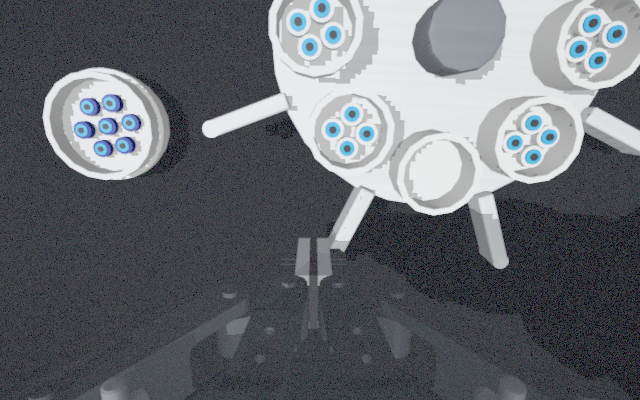

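Emit:
apply_moves(
  series=[
    {"rotation":[0,0,0],"linear":[0,0.13,0],"grip":0},
    {"rotation":[0,0,0],"linear":[0,0.13,0],"grip":0},
    {"rotation":[0,0,0],"linear":[0,0.13,0],"grip":0},
    {"rotation":[0,0,0],"linear":[0,0.13,0],"grip":0},
    {"rotation":[0,0,0],"linear":[0,0,0],"grip":0},
  ],
)

```text
time: 6.93
eef_pos: [0.4834, -0.0005, 0.0142]
tool_rot: [[-0.002, 0.0, -1.0], [0.0, -1.0, -0.0], [-1.0, -0.0, 0.002]]
contact_force: [-2.3, 4.1, -1.0]
finger_gap: -0.0002
```

Emit:
apply_moves(
  series=[
    {"rotation":[0,0,0],"linear":[0,0.13,0],"grip":0},
    {"rotation":[0,0,0],"linear":[0,0.13,0],"grip":0},
    {"rotation":[0,0,0],"linear":[0,0.1,0],"grip":0},
    {"rotation":[0,0,0],"linear":[0,0,0],"grip":0},
  ],
)

```text
time: 7.27
eef_pos: [0.4834, -0.0112, 0.0142]
tool_rot: [[-0.002, 0.0, -1.0], [0.0, -1.0, -0.0], [-1.0, -0.0, 0.002]]
contact_force: [-3.3, 3.7, -0.3]
finger_gap: -0.0004
```

```bash
python3 look.py w6
```

```text
[ 0.48338476 -0.01120337  0.0141873 ] [-3.31071966  3.72831009 -0.26851274]
```

View pics/w6.png

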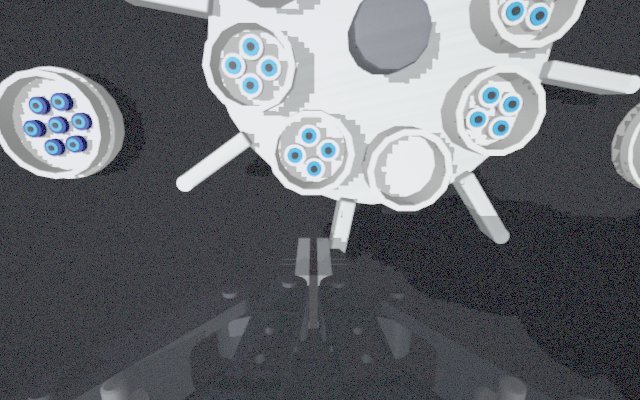

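Emit:
apply_moves(
  series=[
    {"rotation":[0,0,0],"linear":[0,0.13,0],"grip":0},
    {"rotation":[0,0,0],"linear":[0,0.13,0],"grip":0},
    {"rotation":[0,0,0],"linear":[0,0.1,0],"grip":0},
    {"rotation":[0,0,0],"linear":[0,0,0],"grip":0},
  ],
)

```text
time: 7.65
eef_pos: [0.4855, -0.024, 0.0148]
tool_rot: [[0.001, -0.001, -1.0], [-0.001, -1.0, 0.001], [-1.0, 0.001, -0.001]]
contact_force: [-0.6, 0.2, -0.0]
finger_gap: 0.0005
```

```bash
python3 look.py w7
```

```text
[ 0.48547938 -0.02396659  0.01478052] [-0.62613405  0.16872222 -0.01025511]
```

View pics/w7.png

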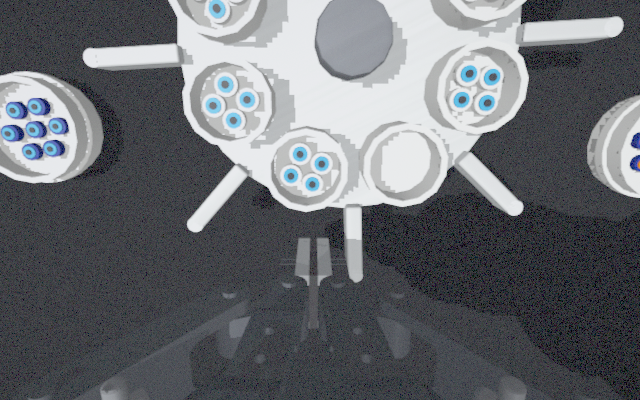

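Emit:
apply_moves(
  series=[
    {"rotation":[0,0,0],"linear":[0,0,0],"grip":0},
    {"rotation":[0,0,0],"linear":[0,0,0],"grip":0},
    {"rotation":[0,0,0],"linear":[0,0,0],"grip":0},
    {"rotation":[0,0,0],"linear":[0,0,0],"grip":0},
    {"rotation":[0,0,0],"linear":[0,0,0],"grip":0},
    {"rotation":[0,0,0],"linear":[0,0,0],"grip":0},
  ],
)

```text
time: 8.2
eef_pos: [0.4846, -0.0222, 0.0146]
tool_rot: [[0.0, 0.0, -1.0], [0.0, -1.0, -0.0], [-1.0, -0.0, -0.0]]
contact_force: [0.2, 0.2, 0.4]
finger_gap: 0.0002
```

```bash
python3 look.py w8
```

```text
[ 0.48462469 -0.0222285   0.01458189] [0.18158548 0.19230392 0.4243388 ]
```

View pics/w8.png

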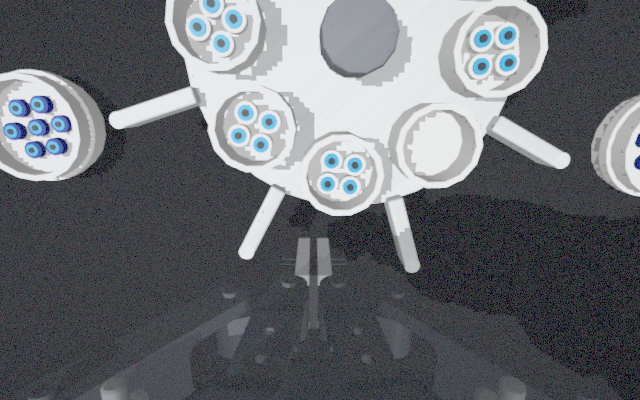

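Emit:
apply_moves(
  series=[
    {"rotation":[0,0,0],"linear":[-0.5,0,0],"grip":0},
    {"rotation":[0,0,0],"linear":[-0.5,0,0],"grip":0},
    {"rotation":[0,0,0],"linear":[0,0,0],"grip":0},
    {"rotation":[0,0,0],"linear":[0,-0.5,0],"grip":0},
    {"rotation":[0,0,0],"linear":[0,-0.6,0],"grip":0},
    {"rotation":[0,0,0],"linear":[0,-0.6,0],"grip":0},
    {"rotation":[0,0,0],"linear":[0,-0.35,0],"grip":0},
    {"rotation":[0,0,0],"linear":[0,0,0],"grip":0},
    {"rotation":[0,0,0],"linear":[0.4,0,0],"grip":0},
    {"rotation":[0,0,0],"linear":[0.4,0,0],"grip":0},
    {"rotation":[0,0,0],"linear":[0.2,0,0],"grip":0},
    {"rotation":[0,0,0],"linear":[0,0,0],"grip":0},
  ],
)

```text
time: 9.25
eef_pos: [0.4834, 0.038, 0.0133]
tool_rot: [[-0.003, -0.001, -1.0], [-0.001, -1.0, 0.001], [-1.0, 0.001, 0.003]]
contact_force: [0.6, -0.6, -0.5]
finger_gap: 0.0
```

Emit:
apply_moves(
  series=[
    {"rotation":[0,0,0],"linear":[0,0.13,0],"grip":0},
    {"rotation":[0,0,0],"linear":[0,0.13,0],"grip":0},
    {"rotation":[0,0,0],"linear":[0,0.13,0],"grip":0},
    {"rotation":[0,0,0],"linear":[0,0.13,0],"grip":0},
    {"rotation":[0,0,0],"linear":[0,0.13,0],"grip":0},
    {"rotation":[0,0,0],"linear":[0,0.13,0],"grip":0},
    {"rotation":[0,0,0],"linear":[0,0.13,0],"grip":0},
    {"rotation":[0,0,0],"linear":[0,0.13,0],"grip":0},
    {"rotation":[0,0,0],"linear":[0,0.13,0],"grip":0},
    {"rotation":[0,0,0],"linear":[0,0.13,0],"grip":0},
    {"rotation":[0,0,0],"linear":[0,0,0],"grip":0},
  ],
)

```text
time: 10.17
eef_pos: [0.4833, 0.0002, 0.0142]
tool_rot: [[-0.002, 0.0, -1.0], [0.0, -1.0, -0.0], [-1.0, -0.0, 0.002]]
contact_force: [-1.6, 3.5, -0.1]
finger_gap: 0.0
```

Emit:
apply_moves(
  series=[
    {"rotation":[0,0,0],"linear":[0,0.13,0],"grip":0},
    {"rotation":[0,0,0],"linear":[0,0.13,0],"grip":0},
    {"rotation":[0,0,0],"linear":[0,0.13,0],"grip":0},
    {"rotation":[0,0,0],"linear":[0,0.13,0],"grip":0},
    {"rotation":[0,0,0],"linear":[0,0.13,0],"grip":0},
    {"rotation":[0,0,0],"linear":[0,0.08,0],"grip":0},
    {"rotation":[0,0,0],"linear":[0,0,0],"grip":0},
    {"rotation":[0,0,0],"linear":[0,0,0],"grip":0},
    {"rotation":[0,0,0],"linear":[0,0,0],"grip":0},
    {"rotation":[0,0,0],"linear":[0,0,0],"grip":0},
    {"rotation":[0,0,0],"linear":[0,0,0],"grip":0},
    {"rotation":[0,0,0],"linear":[0,0,0],"grip":0},
  ],
)

```text
time: 11.17
eef_pos: [0.4847, -0.0216, 0.0146]
tool_rot: [[0.0, 0.0, -1.0], [0.0, -1.0, -0.0], [-1.0, -0.0, -0.0]]
contact_force: [1.1, -0.2, -0.3]
finger_gap: -0.0002
```

```bash
python3 look.py w9
```

```text
[ 0.48474869 -0.02161811  0.01462812] [ 1.10345875 -0.16040565 -0.30554395]
```

View pics/w9.png

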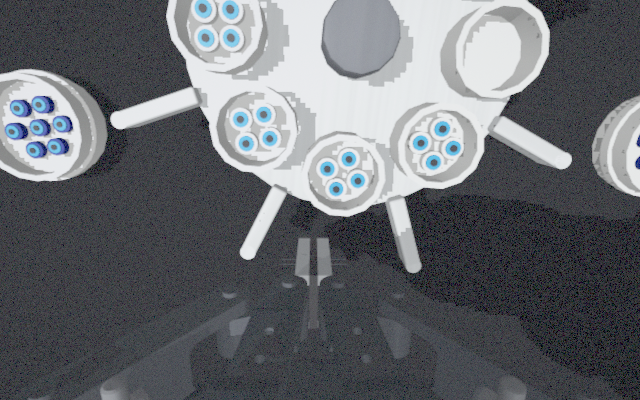

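Second click has settled (empty cup now at (495,50), at the −y side). I'll repeat the same cycle.

Emit:
apply_moves(
  series=[
    {"rotation":[0,0,0],"linear":[-0.5,0,0],"grip":0},
    {"rotation":[0,0,0],"linear":[-0.5,0,0],"grip":0},
    {"rotation":[0,0,0],"linear":[0,0,0],"grip":0},
    {"rotation":[0,0,0],"linear":[0,-0.5,0],"grip":0},
    {"rotation":[0,0,0],"linear":[0,-0.6,0],"grip":0},
    {"rotation":[0,0,0],"linear":[0,-0.6,0],"grip":0},
    {"rotation":[0,0,0],"linear":[0,-0.35,0],"grip":0},
    {"rotation":[0,0,0],"linear":[0,0,0],"grip":0},
    {"rotation":[0,0,0],"linear":[0.4,0,0],"grip":0},
    {"rotation":[0,0,0],"linear":[0.4,0,0],"grip":0},
    {"rotation":[0,0,0],"linear":[0.2,0,0],"grip":0},
    {"rotation":[0,0,0],"linear":[0,0,0],"grip":0},
  ],
)

```text
time: 12.22
eef_pos: [0.4834, 0.0386, 0.0133]
tool_rot: [[-0.003, -0.001, -1.0], [-0.001, -1.0, 0.001], [-1.0, 0.001, 0.003]]
contact_force: [0.3, -0.3, 0.1]
finger_gap: 0.0001
```

Emit:
apply_moves(
  series=[
    {"rotation":[0,0,0],"linear":[0,0.13,0],"grip":0},
    {"rotation":[0,0,0],"linear":[0,0.13,0],"grip":0},
    {"rotation":[0,0,0],"linear":[0,0.13,0],"grip":0},
    {"rotation":[0,0,0],"linear":[0,0.13,0],"grip":0},
    {"rotation":[0,0,0],"linear":[0,0.13,0],"grip":0},
    {"rotation":[0,0,0],"linear":[0,0.13,0],"grip":0},
    {"rotation":[0,0,0],"linear":[0,0.13,0],"grip":0},
    {"rotation":[0,0,0],"linear":[0,0.13,0],"grip":0},
    {"rotation":[0,0,0],"linear":[0,0.13,0],"grip":0},
    {"rotation":[0,0,0],"linear":[0,0.13,0],"grip":0},
    {"rotation":[0,0,0],"linear":[0,0,0],"grip":0},
  ],
)

```text
time: 13.13
eef_pos: [0.4833, 0.0008, 0.0142]
tool_rot: [[-0.002, 0.0, -1.0], [0.0, -1.0, -0.0], [-1.0, -0.0, 0.002]]
contact_force: [-2.7, 3.4, -1.3]
finger_gap: 0.0001
```

Emit:
apply_moves(
  series=[
    {"rotation":[0,0,0],"linear":[0,0.13,0],"grip":0},
    {"rotation":[0,0,0],"linear":[0,0.13,0],"grip":0},
    {"rotation":[0,0,0],"linear":[0,0.13,0],"grip":0},
    {"rotation":[0,0,0],"linear":[0,0.13,0],"grip":0},
    {"rotation":[0,0,0],"linear":[0,0.13,0],"grip":0},
    {"rotation":[0,0,0],"linear":[0,0.08,0],"grip":0},
    {"rotation":[0,0,0],"linear":[0,0,0],"grip":0},
    {"rotation":[0,0,0],"linear":[0,0,0],"grip":0},
    {"rotation":[0,0,0],"linear":[0,0,0],"grip":0},
    {"rotation":[0,0,0],"linear":[0,0,0],"grip":0},
    {"rotation":[0,0,0],"linear":[0,0,0],"grip":0},
    {"rotation":[0,0,0],"linear":[0,0,0],"grip":0},
  ],
)

```text
time: 14.13
eef_pos: [0.4847, -0.0211, 0.0146]
tool_rot: [[0.0, 0.0, -1.0], [-0.0, -1.0, -0.0], [-1.0, 0.0, -0.0]]
contact_force: [-0.2, 0.5, -0.7]
finger_gap: -0.0
```

```bash
python3 look.py w10
```

```text
[ 0.48471602 -0.02107253  0.01461117] [-0.15132714  0.45039896 -0.70770836]
```

View pics/w10.png

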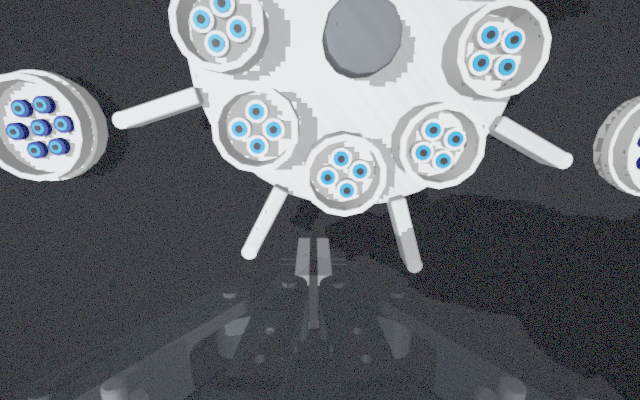

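```bash
cat > look2.py <<'E'
import cv2,numpy as np,sys
from bench import snapshot
a=snapshot("side")[150:300,240:420,::-1];b=snapshot("scene")[140:290,220:400,::-1]
cv2.imwrite(f"pics/{sys.argv[1]}.png",cv2.resize(np.vstack([a,b]),None,fx=2,fy=2,interpolation=cv2.INTER_CUBIC) if 0 else cv2.resize(np.hstack([a,b]),None,fx=2.2,fy=2.2,interpolation=cv2.INTER_CUBIC))
E
python3 look2.py s10
```

```text
(no output)
```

View pics/s10.png

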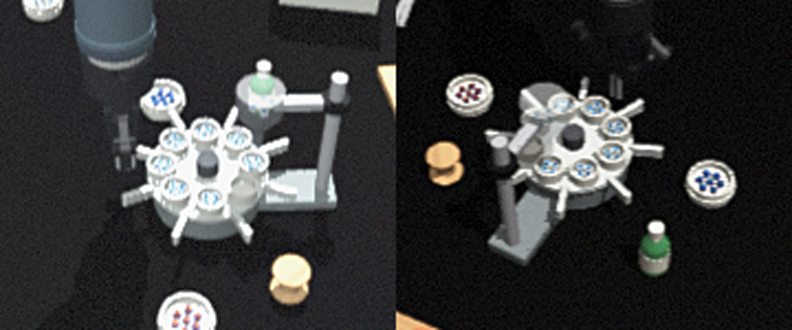

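The empty cup sits at (245,190) in the side view, one click before the spout. Now the last push, with the same profile.

Emit:
apply_moves(
  series=[
    {"rotation":[0,0,0],"linear":[-0.5,0,0],"grip":0},
    {"rotation":[0,0,0],"linear":[-0.5,0,0],"grip":0},
    {"rotation":[0,0,0],"linear":[0,0,0],"grip":0},
    {"rotation":[0,0,0],"linear":[0,-0.5,0],"grip":0},
    {"rotation":[0,0,0],"linear":[0,-0.6,0],"grip":0},
    {"rotation":[0,0,0],"linear":[0,-0.6,0],"grip":0},
    {"rotation":[0,0,0],"linear":[0,-0.35,0],"grip":0},
    {"rotation":[0,0,0],"linear":[0,0,0],"grip":0},
    {"rotation":[0,0,0],"linear":[0.4,0,0],"grip":0},
    {"rotation":[0,0,0],"linear":[0.4,0,0],"grip":0},
    {"rotation":[0,0,0],"linear":[0.2,0,0],"grip":0},
    {"rotation":[0,0,0],"linear":[0,0,0],"grip":0},
  ],
)

```text
time: 15.28
eef_pos: [0.4834, 0.0392, 0.0133]
tool_rot: [[-0.003, -0.001, -1.0], [-0.001, -1.0, 0.001], [-1.0, 0.001, 0.003]]
contact_force: [0.3, 0.9, 0.3]
finger_gap: -0.0001
```

Emit:
apply_moves(
  series=[
    {"rotation":[0,0,0],"linear":[0,0.13,0],"grip":0},
    {"rotation":[0,0,0],"linear":[0,0.13,0],"grip":0},
    {"rotation":[0,0,0],"linear":[0,0.13,0],"grip":0},
    {"rotation":[0,0,0],"linear":[0,0.13,0],"grip":0},
    {"rotation":[0,0,0],"linear":[0,0.13,0],"grip":0},
    {"rotation":[0,0,0],"linear":[0,0.13,0],"grip":0},
    {"rotation":[0,0,0],"linear":[0,0.13,0],"grip":0},
    {"rotation":[0,0,0],"linear":[0,0.13,0],"grip":0},
    {"rotation":[0,0,0],"linear":[0,0.13,0],"grip":0},
    {"rotation":[0,0,0],"linear":[0,0.13,0],"grip":0},
    {"rotation":[0,0,0],"linear":[0,0,0],"grip":0},
  ],
)

```text
time: 16.2
eef_pos: [0.4834, 0.0013, 0.0142]
tool_rot: [[-0.002, 0.0, -1.0], [0.0, -1.0, -0.0], [-1.0, -0.0, 0.002]]
contact_force: [-2.4, 3.1, -0.3]
finger_gap: -0.0001
```

Emit:
apply_moves(
  series=[
    {"rotation":[0,0,0],"linear":[0,0.13,0],"grip":0},
    {"rotation":[0,0,0],"linear":[0,0.13,0],"grip":0},
    {"rotation":[0,0,0],"linear":[0,0.13,0],"grip":0},
    {"rotation":[0,0,0],"linear":[0,0.13,0],"grip":0},
    {"rotation":[0,0,0],"linear":[0,0.13,0],"grip":0},
    {"rotation":[0,0,0],"linear":[0,0.08,0],"grip":0},
    {"rotation":[0,0,0],"linear":[0,0,0],"grip":0},
    {"rotation":[0,0,0],"linear":[0,0,0],"grip":0},
    {"rotation":[0,0,0],"linear":[0,0,0],"grip":0},
    {"rotation":[0,0,0],"linear":[0,0,0],"grip":0},
    {"rotation":[0,0,0],"linear":[0,0,0],"grip":0},
    {"rotation":[0,0,0],"linear":[0,0,0],"grip":0},
  ],
)

```text
time: 17.2
eef_pos: [0.4847, -0.0205, 0.0146]
tool_rot: [[0.0, 0.0, -1.0], [-0.0, -1.0, -0.0], [-1.0, 0.0, -0.0]]
contact_force: [1.2, -0.5, 0.2]
finger_gap: -0.0002
```

```bash
python3 look.py w11; python3 look2.py s11
```

```text
[ 0.48474079 -0.02046637  0.01462736] [ 1.22726399 -0.4954468   0.21137398]
```

View pics/w11.png

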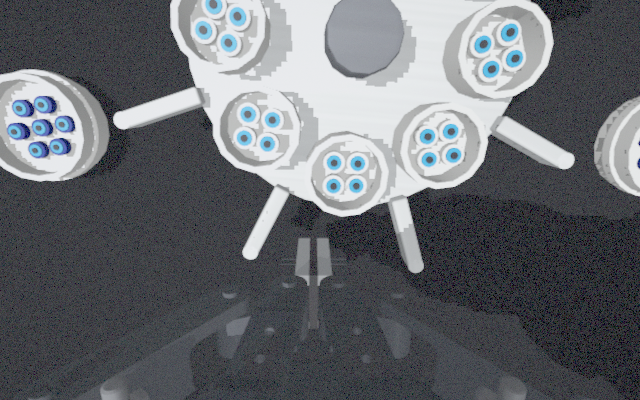

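View pics/s11.png

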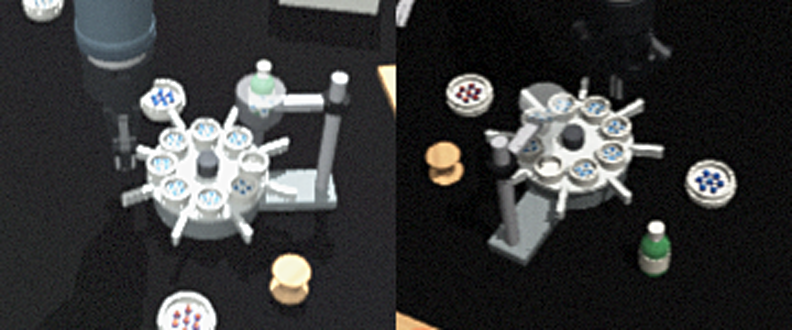

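Emit:
apply_moves(
  series=[
    {"rotation":[0,0,0],"linear":[-0.5,0,0],"grip":0},
    {"rotation":[0,0,0],"linear":[-0.9,0,0],"grip":0},
    {"rotation":[0,0,0],"linear":[-0.9,0,0],"grip":0},
    {"rotation":[0,0,0],"linear":[-0.9,0,0],"grip":0},
    {"rotation":[0,0,0],"linear":[-0.5,0,0.5],"grip":0},
    {"rotation":[0,0,0],"linear":[0,0,0],"grip":0},
    {"rotation":[0,0,0],"linear":[0,0,0],"grip":0},
    {"rotation":[0,0,0],"linear":[0,0,0],"grip":0},
  ],
)

```text
time: 18.02
eef_pos: [0.4694, -0.0207, 0.125]
tool_rot: [[-0.001, -0.0, -1.0], [-0.0, -1.0, 0.0], [-1.0, 0.0, 0.001]]
contact_force: [0.5, 0.4, 0.1]
finger_gap: -0.0001
```

```bash
python3 - <<'E'
import cv2
from bench import snapshot
a=snapshot("side")[170:275,280:410,::-1];cv2.imwrite("pics/f.png",cv2.resize(a,None,fx=5.6,fy=5.6,interpolation=cv2.INTER_CUBIC))
E
python3 look.py w12
```

```text
[ 0.46930189 -0.02055368  0.12467218] [-0.06335343 -0.47450498 -0.2305685 ]
```

View pics/f.png

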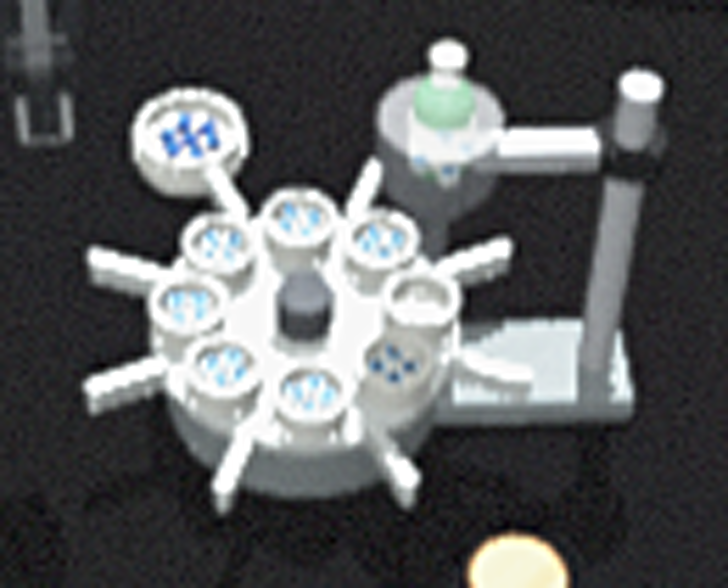

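```bash
python3 -c "from bench import hand_in;print(hand_in())"
```

```text
the job is handed in; nothing more can be done
None
```

I turned the wheel four clicks counter-clockwise, one tab push each, and the empty cup now rests under the spout. I let it settle and looked at it after each click. The job was handed in at about 18 s of the 64 s allowed.

- **Wheel position:** in the last side picture the empty cup lies at about -4.6° from the wheel's axis. The post, which stands in the spout's direction, is at about -5°, so the cup is within about half a degree of it.
- **Last click before the spout:** after the third push the pictures showed the wheel resting one click short. I then made the fourth push.
- **Pushing force:** the highest contact-force readings were about 5 N. They were taken only at the end of each move, so short peaks in between were not seen.
- **Bystanders:** the blue-bead jar, the glue bottle and the visible part of the spool look unmoved against the first side picture. The far jar, the red-bead jar and the tweezers are outside that last crop. Both jars looked unmoved in the picture after the final push. I did not look at the tweezers again, but nothing went near them.
- **Clearance:** the gripper was raised clear to z = 0.125 m before hand-in and read about zero force.
- **What disagreed:** my first pass at TCP height 0.038 m went over the tab without touching it. In the pictures the fingertips sat about 30 mm higher than the TCP reading, so I pushed with the TCP at about 0.014 m.

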